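Fit the pen sleeve and hold the marking arm at the index

TASK

Set up the telescoping marking gauge on the carving table: of the two metal sleeves, take the one whose bore goes over the upright pin at the end of the gauge's arm and slide it fully down onto the pin, while the arm is still locked home; leave the other sleeve standing where it is. Then push the round lock button right down (it stays down) and pull the spring-loaded arm out (it has a square grip post) until its pointer is level with the black index clip on the scale. Finish while still holding the arm steady at that mark: let go and it springs back.

Things in the scene. Friction and masses are not known exactly. Their poses are not given: they have to be found in the camera images.
- sleeve_wide_c (a point): centre (half-way up) of the aluminium sleeve that fits: a plain upright tube, outside diameter 34 mm, height 44 mm, bore 19 mm, 50 to 100 g, standing loose on the table; z along its bore. It changes places from start to start with the other sleeve
- sleeve_narrow_c (a point): centre (half-way up) of the other sleeve: same outside (34 mm diameter, 44 mm high) but bore only 10 mm, so it does not go over the pin; to be left standing where it is
- pin_foot (a point): foot of the steel pin at the arm's free end, on its axis, on the 24 mm round shoulder that carries a seated sleeve, 72 mm above the table. Pin 14 mm in diameter, 34 mm high, the last 7 mm tapering to 7 mm. The shoulder stands 9 mm above the 26 mm wide end block. A seated sleeve's centre is 22 mm above this point. +y is the way the arm pulls out; moves with the arm
- boom: the telescoping arm (a 20 mm wide bar, top 58 mm above the table) with its grip post; origin on the axis of the post, 91 mm above the table. Post: black, upright, square, 16 x 16 mm, free from 64 to 111 mm above the table, faces along x and y, 60 mm from the pin, 55 mm from the tube's mouth when home. +y is the way it pulls out, up to 160 mm. A spring pulls it home, 3 N plus 2 N per 100 mm
- button_top (a point): centre of the flat top of the steel lock button, 24 mm in diameter, on top of the outer tube (a 36 mm square grey tube, top 66 mm above the table) 105 mm behind the home position of the grip post; 84 mm above the table when up; presses straight down 9 mm
- lock_button (a joint): travel of the lock button: 0 up (arm locked), 0.009 m fully down; it takes about 3 N, has no spring and stays down where it is pushed. The arm is free from about 0.007 on; before that it has only about 1.5 mm of play
- pointer (a point): tip of the thin steel pointer blade that sticks out from the arm's end beside the scale, 40 mm above the table; moves with the arm. The scale has lines each 10 mm
- index_clip: black clip fixed on the edge of the scale; origin at the middle of its 5 mm wide upright end that faces the pointer, its +y axis is the way the arm pulls out (level). The pointer is level with the clip when its y in this frame is 0; the clip is set anew at each start, 70 to 125 mm beyond the home position of the pointer. Gauge with clip stands anywhere within 12 cm and is turned up to 0.25 rad
There are look-alikes about, which are no part of the job. What is shaped like the part that bears sleeve_wide_c but pink or yellow is not meant.

How it is judged (in metres and radians):
On the way, in this order (a step that is already met when the one before it is completed fails the run):
1. the wide-bore sleeve stands fully down on the pin, let go, with the arm still home (horizontal distance between sleeve_wide_c and pin_foot below 0.005 m and z of sleeve_wide_c in the frame of pin_foot between 0.018 and 0.025 m and angle between sleeve_wide_c's own z axis and vertical below 0.12 rad and contact force between the fingers and sleeve_wide below 0.1 N and distance of pointer from where it was at the start of the episode below 0.006 m), for 0.2 s.
2. the lock button is pushed down (value of joint lock_button above 0.007 m), for 0.2 s.
At the end, for the whole second after the job is handed in: the pointer is within 5 mm of the index clip along the slide and still, the fingers hold the arm (over 1 N), the button is down, the wide sleeve is seated on the pin (within 5 mm of its axis, upright, down to the shoulder within 3 mm), and the narrow sleeve stands within 30 mm of where it was (y of pointer in the frame of index_clip between -0.005 and 0.005 m and contact force between the fingers and boom above 1 N and linear speed of boom below 0.01 m/s and value of joint lock_button above 0.007 m and horizontal distance between sleeve_wide_c and pin_foot below 0.005 m and z of sleeve_wide_c in the frame of pin_foot between 0.018 and 0.025 m and angle between sleeve_wide_c's own z axis and vertical below 0.12 rad and distance of sleeve_narrow_c from where it was at the start of the episode below 0.03 m and angle between sleeve_narrow_c's own z axis and vertical below 0.2 rad); the arm keeps its last pose, push and grip.
It fails at once if the arm is forced out past its lock with the button up (distance of pointer from where it was at the start of the episode above 0.012 m and value of joint lock_button below 0.003 m).
It fails at once if the narrow sleeve is moved or knocked over (distance of sleeve_narrow_c from where it was at the start of the episode above 0.03 m or angle between sleeve_narrow_c's own z axis and vertical above 0.3 rad).
It also fails if it takes over 64 s, if anything falls off the work surface, if the arm or the gripper's body presses on something with over 40 N, if the wrist force passes 120 N, or if a joint passes its speed limit or range.

ROBOT

A 7-joint arm with a two-finger parallel gripper is mounted at the origin on the work surface. World frame = base frame: x ahead of the robot, y to its left, z up, the work surface at z = 0. Lengths are in m, angles in degrees, forces in N, time in s.
With the tool pointing down it reaches from about 0.425 to 0.875 m from the base axis. Payload 4.7 kg.
Tool frame: the origin (TCP) lies midway between the tips of the shut fingers; the grasp point (between the pads) lies 19 mm behind it; z points along the fingers, y is the direction in which the jaws open and shut (so a half turn about z gives the same grasp; the last joint's range is limited). The gripper opens to 87 mm and grips with 3 to 60 N. Pads are 19 mm wide; open, the fingers measure 117 mm over their backs; the gripper's body (75 mm by 190 mm) begins 51 mm behind the grasp point.
Start: joints at [72.829, 18.392, -4.016, 83.108, 1.295, 78.541, -3.26], TCP at [0.201, -0.618, 0.223] pointing down, gripper open.
Joint ranges: [-163.93, 163.93], [-17.29, 119.83], [-79.2, 71.16], [3.27, 140.29], [-89.18, 269.18], [5.43, 117.66], [-154.24, 154.24]. Speed limits (degrees/s): [147.25, 147.25, 180, 180, 180, 180, 180].

INTERFACE

Orientations are given as [roll, pitch, yaw] about the fixed x, y, z axes, in that order (R = Rz(yaw) Ry(pitch) Rx(roll)).
In Python, from cell import env gives the robot as it stands. The module is installed in compiled form; this text tells all that it offers.
- The arm moves only by the tool servo_tool, never from a script. Its argument "plan" is a list of rows, each a list of 3 entries, a list of its own where there are three numbers: the opening, from 0 (shut) to 1 (fully open), then the shift along the tool's x, y, z in cm, then the turn, a rotation vector about the tool's x, y, z in degrees. A call has 1 to 20 rows; each row shifts and turns the pose as measured when the row begins, along the tool's axes as they then stand; what a row does not reach is not made up. A row lasts 1/12 s, in which the tool goes at most 41.7 mm and 7.16 degrees, less where a joint would pass 70% of its speed; a pose out of reach is approached as far as the arm can. A call is refused whole if a number of a shift passes 4.17 or a number of a turn 7.16, either way. A call with a gripper value outside its range is refused whole. The fingers move at their own pace and stop on an object; "force" is the grip in N (left out, the last holds). Time passes only in rows, so rows that do not move let the fingers close. It gives the time, the measured TCP pose, the force and the opening at its end, in the units of the state.
- env.get_obs(): the state, without advancing time (a new reading comes with each control period).
- env.read_camera(name): name is "scene" or "side" or "wrist"; returns a dict with "image" (420x560x3 uint8, blue, green, red), "fx", "fy", "cx", "cy" (pixels), "rvec" (rotation vector, rad) and "tvec" (3), from world to camera coordinates, as OpenCV has them; the wrist camera has in their place "T_tool_cam" (4x4, takes a point from camera to tool coordinates, whose origin is the TCP and whose axes are the flange's). Camera axes: x right, y down, z forward; pixel columns grow to the right and rows downward; lengths in m; the calibration is good to about 2 mm. A picture is of the moment at which its call begins: read the wrist's pose just before it. There is no depth.
- env.sign_off(): hands the job in, once; it reports no verdict.
The state is a dict: "time_s": time; "qpos": joint angles; "joint_velocities": joint speeds; "effort": joint torques, N m; "tool_pos": TCP position; "tool_rot": TCP orientation; "force": force on the tool from outside, world axes, zero at the start; "wrist_torque": the same for the moment, N m; "grip_width": finger opening in m.
Only numpy, scipy, OpenCV 4.12 (cv2) and the standard library are available. Lean on these libraries where they do the work, as an engineer would, in place of code of your own. Each camera call takes 0.05 s, during which the arm holds its last target. There are 200 camera calls.

## Working session

There is one attempt and no reset: what is moved stays moved. The work goes in short steps, Python scripts to look and compute and a tool call to move; the robot and the scene stay as the last step left them, time stands still between calls to the robot, and variables do not carry over. Pictures are saved under pics/ and viewed, about 8 in all and at most 12, crops included, and the job is handed in when it is done.

Besides the shell and the picture viewer there is one more tool, called after "Call:" as name(argument=value, ...) on one line, values as JSON. servo_tool: Moves the arm, as the interface text tells. Its arguments: {"type":"object","properties":{"plan":{"type":"array"},"force":{"type":"number"}},"required":["plan"]}

```bash
mkdir -p pics; cat > h.py <<'E'
import numpy as np,cv2,json
from cell import env
from scipy.spatial.transform import Rotation as R
def snap(n,f):
    o=env.get_obs(); c=env.read_camera(n); cv2.imwrite('pics/'+f+'.png',c['image'])
    K=np.array([[c['fx'],0,c['cx']],[0,c['fy'],c['cy']],[0,0,1.]])
    if n=='wrist':
        T=np.eye(4);T[:3,:3]=R.from_euler('xyz',o['tool_rot'],degrees=True).as_matrix();T[:3,3]=o['tool_pos']
        W=T@np.array(c['T_tool_cam'])
    else:
        W=np.eye(4);r=cv2.Rodrigues(np.array(c['rvec'],float))[0];W[:3,:3]=r.T;W[:3,3]=-r.T@np.array(c['tvec']).ravel()
    np.savez('pics/'+f+'.npz',K=K,W=W); return c['image']
def ld(f): d=np.load('pics/'+f+'.npz');return d['K'],d['W']
def onz(f,uv,z):
    K,W=ld(f);d=W[:3,:3]@np.linalg.solve(K,[uv[0],uv[1],1.]);p=W[:3,3];return p+d*(z-p[2])/d[2]
def proj(f,P):
    K,W=ld(f);q=K@(W[:3,:3].T@(np.array(P)-W[:3,3]));return q[:2]/q[2]
E
python3 - <<'E'
from h import *
print(env.get_obs())
for n in('scene','side','wrist'):
    snap(n,n+'0'); K,W=ld(n+'0');print(n,K[0,0],W.round(3).tolist())
E
```

```text
{'time_s': 0.0, 'qpos': array([72.82851031, 18.43930693, -4.01377787, 83.17639478,  1.29547447,
       78.54010756, -3.25929193]), 'joint_velocities': array([ 0.03392181, -0.13499656, -0.08377185, -0.01183657, -0.00244591,
        0.00526038, -0.00359223]), 'effort': array([ 1.05340557e-04, -4.91294754e+01, -4.03674496e-01, -3.12539327e+01,
       -6.38073147e-02,  4.36451565e-02,  1.62130386e-04]), 'tool_pos': array([ 0.20039506, -0.61774713,  0.22144539]), 'tool_rot': array([-1.79889454e+02,  6.81658161e-03,  1.79804176e+01]), 'force': array([-1.23190142,  0.05591718,  0.49107824]), 'wrist_torque': array([-0.00152097,  0.00769099,  0.00838564]), 'grip_width': 0.08702651093680153}
scene 497.6092513865728 [[0.373, 0.533, -0.76, 1.253], [0.928, -0.228, 0.295, -0.175], [-0.016, -0.815, -0.58, 0.631], [0.0, 0.0, 0.0, 1.0]]
side 541.4204595435707 [[0.964, -0.155, 0.216, 0.324], [-0.265, -0.508, 0.819, -0.69], [-0.017, -0.847, -0.531, 0.576], [0.0, 0.0, 0.0, 1.0]]
wrist 335.99678000713845 [[0.308, -0.914, -0.265, 0.274], [-0.951, -0.297, -0.085, -0.594], [-0.001, 0.278, -0.961, 0.384], [0.0, 0.0, 0.0, 1.0]]
```

View pics/scene0.png

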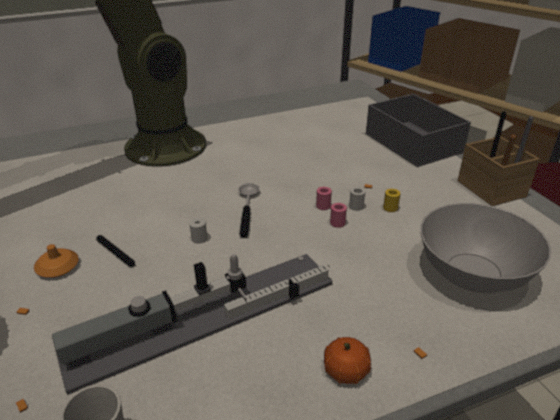

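View pics/side0.png

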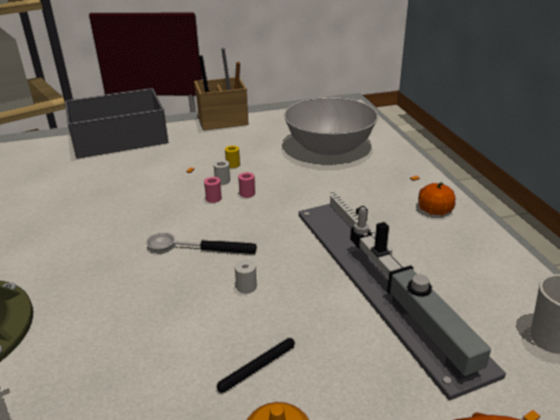

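The candidate sleeves are two grey ones, at scene (357,198) / side (222,172) and scene (199,230) / side (246,276). The pink (324,198), (338,215) and yellow (392,200) ones are look-alikes. The gauge runs from about (65,360) to (330,275) in scene. Next is a close crop of both grey sleeves and the gauge's features.

```bash
python3 - <<'E'
from h import *
s=cv2.imread('pics/scene0.png');d=cv2.imread('pics/side0.png')
def c(im,u,v,w,h,k): return cv2.resize(im[v:v+h,u:u+w],None,fx=k,fy=k,interpolation=cv2.INTER_CUBIC)
top=np.hstack([c(s,337,180,40,40,5),c(s,179,210,40,40,5),c(d,202,155,40,40,5),c(d,226,256,40,40,5)])
bot=np.hstack([c(s,120,240,220,80,2)[:160,:440],c(d,325,185,120,80,3)[:160,:360]])
m=c(s,110,235,100,100,4);n=c(s,190,235,150,100,4)
n=c(s,180,240,160,80,5);
cv2.imwrite('pics/c1.png',np.clip(1.5*np.vstack([top,n]),0,255))
E
```

```text
[ WARN:0@0.457] global loadsave.cpp:1063 imwrite_ Unsupported depth image for selected encoder is fallbacked to CV_8U.
```

View pics/c1.png

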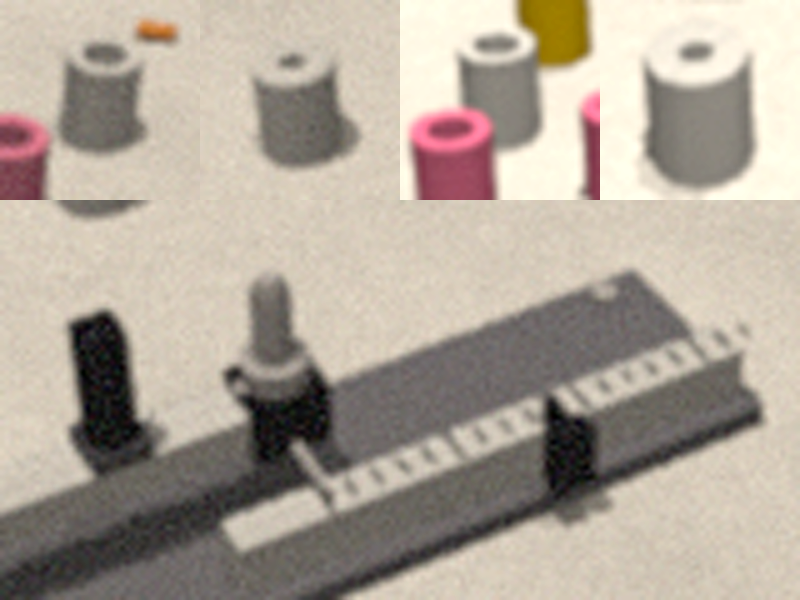

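```bash
python3 - <<'E'
from h import *
for n,s,d,z in [('wide',(358,190.6),(221.2,163.8),.044),('narrow',(197.2,222.4),(245.4,266.2),.044),('pinTop',(234,255.2),(362,208),.106),('button',(139,302),(420,282),.084),('post',(199.4,263.6),(382,225),.111),('ptr',(246.6,300),None,.04),('pinkA',(324,190),(213,183),.044),('pinkB',(338.5,208),(247,177),.044),('yellow',(392,193),(232.5,150),.044),('clip',(294,288),None,.04)]:
    print(n,onz('scene0',s,z).round(4),onz('side0',d,z).round(4) if d else '')
E
```

```text
wide [0.4637 0.3321 0.044 ] [0.4584 0.3268 0.044 ]
narrow [ 0.4405 -0.0236  0.044 ] [ 0.4357 -0.0264  0.044 ]
pinTop [ 0.64   -0.0073  0.106 ] [ 0.6344 -0.0107  0.106 ]
button [ 0.6641 -0.1704  0.084 ] [ 0.6523 -0.1797  0.084 ]
post [ 0.6441 -0.0666  0.111 ] [ 0.6416 -0.0714  0.111 ]
ptr [ 0.6817 -0.0033  0.04  ] 
pinkA [0.4322 0.2651 0.044 ] [0.4288 0.2505 0.044 ]
pinkB [0.5068 0.2613 0.044 ] [0.4986 0.2546 0.044 ]
yellow [0.5013 0.3947 0.044 ] [0.4937 0.3843 0.044 ]
clip [0.686  0.0809 0.04  ]
```

The wide-bore sleeve is the one at scene (357,198), about (0.461, 0.329). The narrow one is at about (0.438, -0.025). The gauge pulls roughly along +y, with the pin at about (0.637, -0.009). I'll move over the gauge and look with the wrist camera.

Call:
servo_tool(plan=[[1,[3.9,0.4,-0.15],[0,0,-3.95]],[1,[3.9,0.4,-0.15],[0,0,-3.95]],[1,[3.9,0.4,-0.15],[0,0,-3.95]],[1,[3.9,0.4,-0.15],[0,0,-3.95]],[1,[3.9,0.4,-0.15],[0,0,-3.95]],[1,[3.9,0.4,-0.15],[0,0,-3.95]],[1,[3.9,0.4,-0.15],[0,0,-3.95]],[1,[3.9,0.4,-0.15],[0,0,-3.95]],[1,[3.9,0.4,-0.15],[0,0,-3.95]],[1,[3.9,0.4,-0.15],[0,0,-3.95]],[1,[3.9,0.4,-0.15],[0,0,-3.95]],[1,[3.9,0.4,-0.15],[0,0,-3.95]],[1,[3.9,0.4,-0.15],[0,0,-3.95]],[1,[3.9,0.4,-0.15],[0,0,-3.95]],[1,[3.9,0.4,-0.15],[0,0,-3.95]],[1,[3.9,0.4,-0.15],[0,0,-3.95]],[1,[3.9,0.4,-0.15],[0,0,-3.95]],[1,[3.9,0.4,-0.15],[0,0,-3.95]],[1,[3.9,0.4,-0.15],[0,0,-3.95]],[1,[3.9,0.4,-0.15],[0,0,-3.95]]])

```text
time_s: 1.82
tool_pos: [0.6664, -0.0507, 0.2366]
tool_rot: [-179.0, -0.5, 99.0]
force: [0.8, -0.3, -0.1]
grip_width: 0.0871
```

Call:
servo_tool(plan=[[1,[0,0,0],[0,0,0]],[1,[0,0,0],[0,0,0]]])

```text
time_s: 1.98
tool_pos: [0.6658, -0.0352, 0.2369]
tool_rot: [-179.1, -0.9, 100.2]
force: [0.2, -2.1, 0.1]
grip_width: 0.087
```

```bash
python3 - <<'E'
from h import *
im=snap('wrist','w1');o=env.get_obs();print(o['tool_pos'],o['tool_rot'],o['joint_velocities'].round(2))
cv2.imwrite('pics/w1b.png',np.clip(1.5*cv2.resize(im,None,fx=1.42,fy=1.42,interpolation=cv2.INTER_CUBIC),0,255).astype('uint8'))
E
```

```text
[ 0.66573836 -0.03319316  0.23709076] [-179.11336319   -1.05146658  100.33386939] [ 1.24 -0.16  0.68 -0.3  -0.4  -0.03 -0.08]
```

View pics/w1b.png

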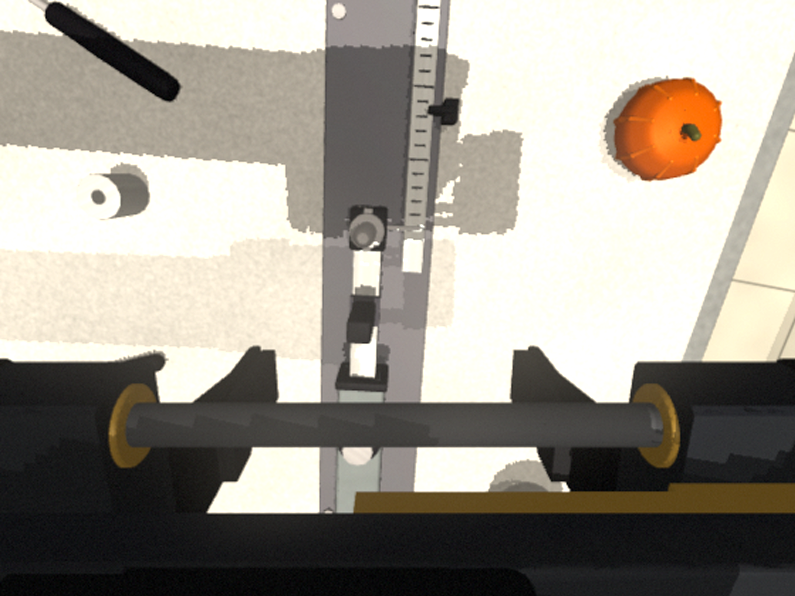

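```bash
python3 - <<'E'
from h import *
im=cv2.imread('pics/w1.png')
a=cv2.resize(im[60:180,235:335],None,fx=5,fy=5,interpolation=cv2.INTER_CUBIC)
b=cv2.resize(im[200:330,225:285],None,fx=4.6,fy=4.6,interpolation=cv2.INTER_CUBIC)[:598]
a=a[:598]
cv2.imwrite('pics/c2.png',np.hstack([a,b]))
E
```

```text
(no output)
```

View pics/c2.png

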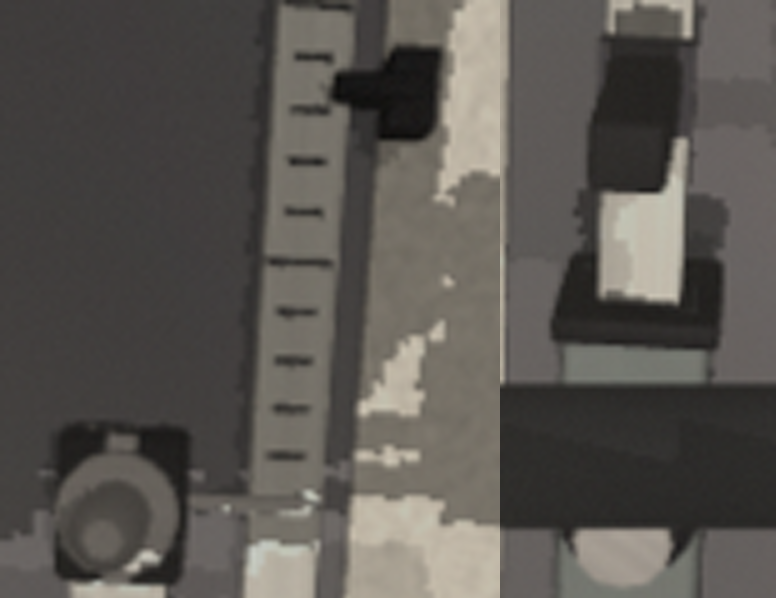

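```bash
python3 - <<'E'
from h import *
P={}
for n,uv,z in [('clip',(302,77.6),.04),('ptr',(298.6,159),.04),('should',(259,163),.072),('pintip',(255.4,168.2),.106),('post',(253,233.7),.111),('button',(251.5,315.2),.084),('narrow',(99/1.42,197/1.42),.044)]:
    P[n]=onz('w1',uv,z);print(n,P[n].round(4))
d=P['should']-P['button'];print(np.degrees(np.arctan2(d[1],d[0])),np.hypot(*d[:2]))
d=P['should']-P['post'];print(np.degrees(np.arctan2(d[1],d[0])),np.hypot(*d[:2]))
d=P['clip']-P['ptr'];print(np.degrees(np.arctan2(d[1],d[0])),np.hypot(*d[:2]))
K=ld('w1');im=cv2.imread('pics/w1.png')
# scale lines/gauge edge direction via plate corner: scale line ends
a,b=onz('w1',(235+313/5,60+57/5),.045),onz('w1',(235+286/5,60+456/5),.045)
d=a-b;print('scale',np.degrees(np.arctan2(d[1],d[0])),np.hypot(*d[:2]))
E
```

```text
clip [0.6678 0.0799 0.04  ]
ptr [ 6.802e-01 -4.000e-04  4.000e-02]
should [ 0.6408 -0.0078  0.072 ]
pintip [ 0.6401 -0.0081  0.106 ]
post [ 0.6478 -0.0668  0.111 ]
button [ 0.6601 -0.1677  0.084 ]
narrow [ 0.4397 -0.0224  0.044 ]
96.86958100181099 0.16107710978156276
96.75310052149692 0.059443786580307814
98.79683487555786 0.08127465085047215
scale 97.00009466834824 0.0778647580736018
```

Call:
servo_tool(plan=[[1,[3.1,-1.6,0.1],[0,0,0.3]],[1,[3.1,-1.6,0.1],[0,0,0.3]],[1,[3.1,-1.6,0.1],[0,0,0.3]],[1,[3.1,-1.6,0.1],[0,0,0.3]],[1,[3.1,-1.6,0.1],[0,0,0.3]],[1,[3.1,-1.6,0.1],[0,0,0.3]],[1,[3.1,-1.6,0.1],[0,0,0.3]],[1,[3.1,-1.6,0.1],[0,0,0.3]],[1,[3.1,-1.6,0.1],[0,0,0.3]],[1,[2,-1,0],[0,0,0]],[1,[0,0,0],[0,0,0]],[1,[0,0,0],[0,0,0]],[1,[0,0,0],[0,0,0]]])

```text
time_s: 3.12
tool_pos: [0.4672, 0.2313, 0.2312]
tool_rot: [-179.0, -0.6, 95.2]
force: [-0.7, 0.2, -0.0]
grip_width: 0.0868
```

```bash
cat >> h.py <<'E'
def rel(p,yaw):
    o=env.get_obs();A=R.from_euler('xyz',o['tool_rot'],degrees=True);B=R.from_euler('xyz',[180,0,yaw],degrees=True)
    print('at',o['tool_pos'].round(4),o['tool_rot'].round(2),'shift cm',(A.inv().apply(np.array(p)-o['tool_pos'])*100).round(2),'rot',(A.inv()*B).as_rotvec(degrees=True).round(2))
E
python3 - <<'E'
from h import *
im=snap('wrist','w2');print(env.get_obs()['joint_velocities'].round(1))
rel((.461,.329,.1),97)
print(proj('w2',(.461,.329,.044)))
g=cv2.GaussianBlur(im,(5,5),0)
cv2.imwrite('pics/w2b.png',cv2.resize(im,None,fx=1.42,fy=1.42,interpolation=cv2.INTER_CUBIC))
E
```

```text
[ 0.5  0.5  0.8 -0.1  0.2 -0.1 -0.2]
at [0.4677 0.2305 0.2312] [-178.97   -0.63   95.17] shift cm [ 9.72  0.46 13.22] rot [-1.02 -0.65 -1.82]
[282.77394914  91.94641161]
```

View pics/w2b.png

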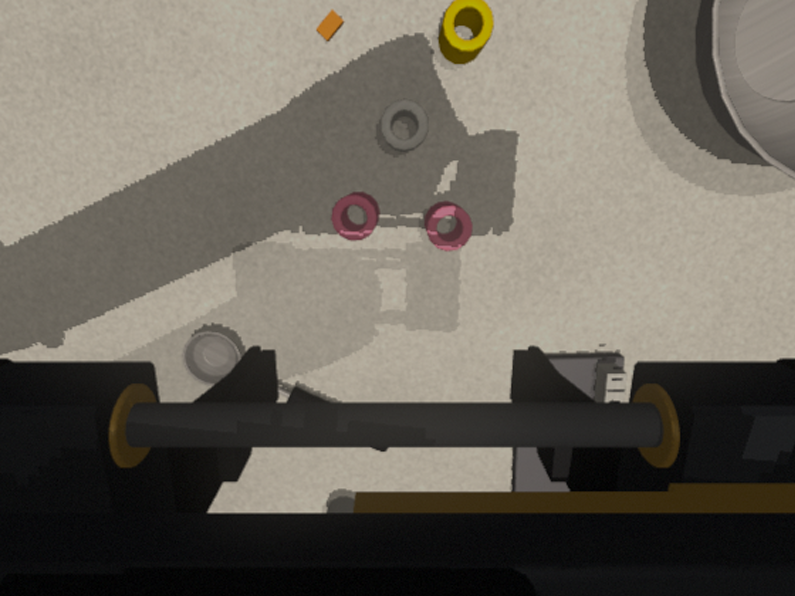

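```bash
python3 - <<'E'
from h import *
p=onz('w2',(404/1.42,124/1.42),.044);print(p)
g=cv2.medianBlur(cv2.cvtColor(cv2.imread('pics/w2.png'),cv2.COLOR_BGR2GRAY),3)
c=cv2.HoughCircles(g[60:120,250:320],cv2.HOUGH_GRADIENT,1,20,param1=60,param2=12,minRadius=11,maxRadius=20);print(c)
rel((p[0],p[1],.1),97);rel((p[0],p[1],.013),97)
o=env.get_obs();print(proj('w2',o['tool_pos'])*1.42)
E
```

```text
[0.46228366 0.33342839 0.044     ]
[[[33.5 27.5 16. ]]]
at [0.4677 0.2305 0.2312] [-178.97   -0.63   95.17] shift cm [10.15  0.63 13.22] rot [-1.02 -0.65 -1.82]
at [0.4677 0.2305 0.2312] [-178.97   -0.63   95.17] shift cm [10.05  0.79 21.92] rot [-1.02 -0.65 -1.82]
[392.60460314 375.52855436]
```

Call:
servo_tool(plan=[[1,[2,0.1,2],[-0.3,-0.2,-0.5]],[1,[2,0.1,2.5],[-0.3,-0.2,-0.5]],[1,[2,0.1,2.5],[-0.3,-0.2,-0.5]],[1,[2,0.1,2.5],[0,0,-0.3]],[1,[1.4,0.2,2],[0,0,0]],[1,[0,0,0],[0,0,0]],[1,[0,0,0],[0,0,0]],[1,[0,0,0],[0,0,0]]])

```text
time_s: 3.83
tool_pos: [0.4783, 0.3114, 0.1109]
tool_rot: [179.9, 0.3, 95.2]
force: [0.2, -0.2, 0.1]
grip_width: 0.0872
```

```bash
python3 - <<'E'
from h import *
rel((.4625,.3332,.014),97)
E
```

```text
at [0.4783 0.3114 0.1109] [179.93   0.28  95.16] shift cm [ 2.36 -1.39  9.67] rot [ 0.07  0.28 -1.84]
```

Call:
servo_tool(plan=[[1,[1.2,-0.7,1],[0,0,-0.9]],[1,[1,-0.6,1],[0,0,-0.9]],[1,[0,0,1],[0,0,0]],[1,[0,0,1],[0,0,0]],[1,[0,0,0],[0,0,0]],[1,[0,0,0],[0,0,0]]])

```text
time_s: 4.33
tool_pos: [0.4663, 0.3302, 0.0703]
tool_rot: [179.6, 0.3, 96.7]
force: [0.3, -0.2, -0.5]
grip_width: 0.0872
```

```bash
python3 - <<'E'
from h import *
rel((.4625,.3332,.014),97)
E
```

```text
at [0.4663 0.3302 0.0703] [179.56   0.33  96.74] shift cm [ 0.37 -0.38  5.62] rot [ 0.44  0.33 -0.26]
```

Call:
servo_tool(plan=[[1,[0.3,-0.3,0.6],[0.2,0.2,-0.2]],[1,[0.1,-0.1,1],[0.2,0.2,0]],[1,[0,0,1],[0,0,0]],[1,[0,0,1],[0,0,0]],[1,[0,0,1],[0,0,0]],[1,[0,0,0.5],[0,0,0]],[1,[0,0,0],[0,0,0]],[1,[0,0,0],[0,0,0]]])

```text
time_s: 5.0
tool_pos: [0.4618, 0.3329, 0.013]
tool_rot: [-180.0, -0.1, 96.9]
force: [0.8, -0.3, -0.2]
grip_width: 0.0869
```

```bash
python3 - <<'E'
from h import *
rel((.4625,.3332,.014),97)
E
```

```text
at [0.4618 0.3329 0.013 ] [-1.7995e+02 -5.0000e-02  9.6870e+01] shift cm [ 0.02  0.07 -0.1 ] rot [-0.05 -0.05 -0.13]
```

Call:
servo_tool(plan=[[0,[0,0,0],[0,0,0]],[0,[0,0,0],[0,0,0]],[0,[0,0,0],[0,0,0]],[0,[0,0,0],[0,0,0]],[0,[0,0,0],[0,0,0]],[0,[0,0,0],[0,0,0]],[0,[0,0,-1],[0,0,0]],[0,[0,0,-2],[0,0,0]],[0,[0,0,-2.5],[0,0,0]],[0,[0,0,-2.5],[0,0,0]],[0,[0,0,-2.5],[0,0,0]],[0,[0,0,-2.5],[0,0,0]],[0,[0,0,-2],[0,0,0]],[0,[0,0,0],[0,0,0]],[0,[0,0,0],[0,0,0]]], force=25)

```text
time_s: 6.25
tool_pos: [0.4615, 0.3342, 0.1771]
tool_rot: [179.8, -0.1, 97.0]
force: [0.2, 0.7, -0.1]
grip_width: 0.0016
```

```bash
python3 - <<'E'
from h import *
rel((.641,-.008,.17),97)
im=snap('wrist','w3')
cv2.imwrite('pics/w3b.png',cv2.resize(im[200:300,180:380],None,fx=4,fy=4,interpolation=cv2.INTER_CUBIC))
E
```

```text
at [0.4615 0.3342 0.1771] [ 1.798e+02 -1.400e-01  9.702e+01] shift cm [-36.16  13.63   0.67] rot [ 0.2  -0.14  0.02]
```

View pics/w3b.png

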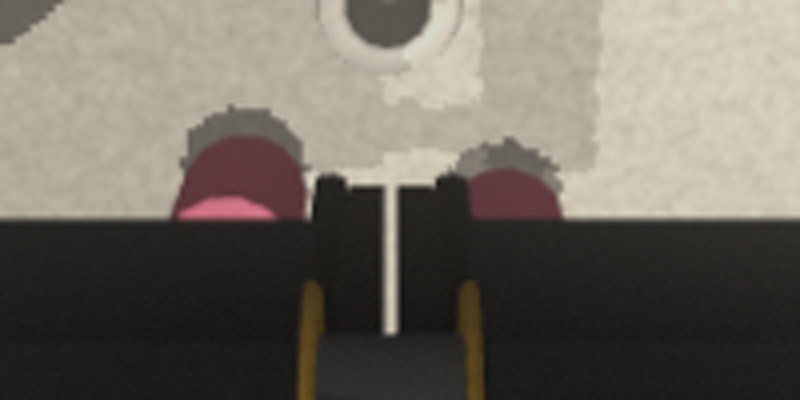

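```bash
python3 - <<'E'
from h import *
im=cv2.imread('pics/w3.png');print(onz('w3',(277.4,202.5),.044))
for c in('scene','side'): snap(c,c+'1')
s=cv2.imread('pics/side1.png')[130:210,180:280];t=cv2.imread('pics/scene1.png')[150:230,300:420];w=im[140:290,180:380]
cv2.imwrite('pics/c3.png',np.vstack([np.hstack([cv2.resize(s,(375,300)),cv2.resize(t,(425,300))]),cv2.resize(w[:,:],(400,300))[:,:400].repeat(1,0) if 0 else np.hstack([cv2.resize(w,(400,300)),np.zeros((300,400,3),np.uint8)])]))
E
```

```text
[0.46308088 0.33227779 0.044     ]
```

View pics/c3.png

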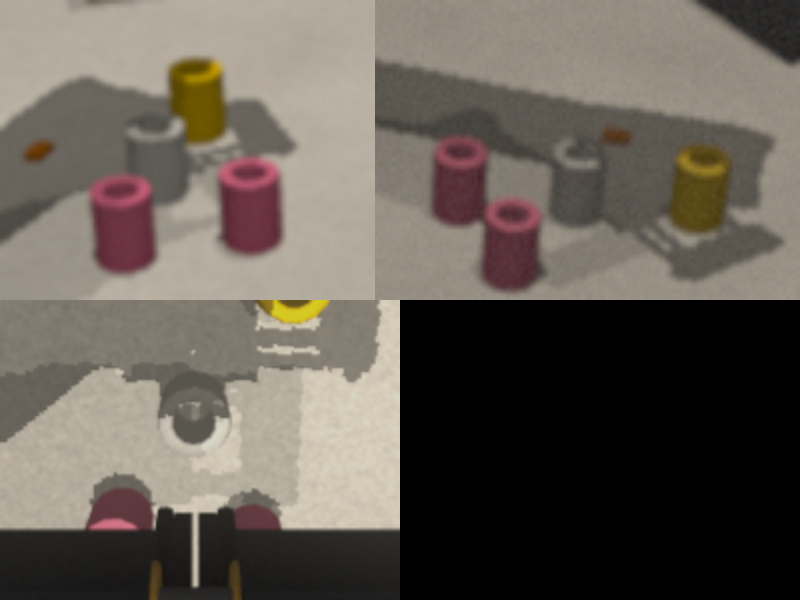

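The sleeve still stands at (0.463, 0.332), because the fingers were still closing when I lifted. I'll go back down, give them longer, and check the opening.

Call:
servo_tool(plan=[[0.7,[0,0,0],[0,0,0]],[0.7,[0,0,0],[0,0,0]],[0.7,[0,0,0],[0,0,0]],[0.7,[0,0,0],[0,0,0]],[0.7,[-0.15,0.1,2],[0,0,0]],[0.7,[0,0,2.5],[0,0,0]],[0.7,[0,0,2.5],[0,0,0]],[0.7,[0,0,1.5],[0,0,0]],[0.7,[0,0,0],[0,0,0]],[0.7,[0,0,0],[0,0,0]]])

```text
time_s: 7.23
tool_pos: [0.4594, 0.3305, 0.0819]
tool_rot: [-179.6, 0.0, 97.0]
force: [-0.1, -0.1, -0.5]
grip_width: 0.0571
```

```bash
python3 - <<'E'
from h import *
rel((.463,.3327,.014),97)
E
```

```text
at [0.4594 0.3305 0.0819] [-1.7956e+02  3.0000e-02  9.7050e+01] shift cm [0.17 0.44 6.78] rot [-0.44  0.03  0.05]
```

Call:
servo_tool(plan=[[0.7,[0.15,0.35,0.5],[-0.2,0,0]],[0.7,[0.1,0.1,1],[-0.2,0,0]],[0.7,[0.05,0.05,1],[0,0,0]],[0.7,[0.05,0.05,1.2],[0,0,0]],[0.7,[0,0,1.2],[0,0,0]],[0.7,[0,0,1],[0,0,0]],[0.7,[0,0,0.7],[0,0,0]],[0.7,[0,0,0],[0,0,0]],[0.7,[0,0,0],[0,0,0]]])

```text
time_s: 7.98
tool_pos: [0.4665, 0.3364, 0.0114]
tool_rot: [179.8, -0.1, 97.0]
force: [0.7, 0.4, 0.3]
grip_width: 0.0608
```

Call:
servo_tool(plan=[[0,[0,0,0],[0,0,0]],[0,[0,0,0],[0,0,0]],[0,[0,0,0],[0,0,0]],[0,[0,0,0],[0,0,0]],[0,[0,0,0],[0,0,0]],[0,[0,0,0],[0,0,0]],[0,[0,0,0],[0,0,0]],[0,[0,0,0],[0,0,0]]])

```text
time_s: 8.65
tool_pos: [0.4675, 0.337, 0.0132]
tool_rot: [179.7, -0.1, 97.0]
force: [-0.1, -0.0, -1.0]
grip_width: 0.0324
```

Call:
servo_tool(plan=[[0,[0,0,0],[0,0,0]],[0,[0,0,-1],[0,0,0]],[0,[0,0,-2],[0,0,0]],[0,[0,0,-2.5],[0,0,0]],[0,[0,0,-2.5],[0,0,0]],[0,[0,0,-2.5],[0,0,0]],[0,[0,0,-2.5],[0,0,0]],[0,[0,0,-2],[0,0,0]],[0,[0,0,0],[0,0,0]],[0,[0,0,0],[0,0,0]],[0,[0,0,0],[0,0,0]]])

```text
time_s: 9.57
tool_pos: [0.4649, 0.3368, 0.1737]
tool_rot: [179.7, -0.1, 97.2]
force: [-0.2, -0.0, -1.3]
grip_width: 0.0322
```

```bash
python3 - <<'E'
from h import *
rel((.641,-.008,.17),97)
im=snap('wrist','w4');o=env.get_obs();print(o['grip_width'],o['force'])
cv2.imwrite('pics/w4b.png',cv2.resize(im[200:300,180:380],None,fx=4,fy=4,interpolation=cv2.INTER_CUBIC))
E
```

```text
at [0.4649 0.3368 0.1737] [ 1.7971e+02 -8.0000e-02  9.7170e+01] shift cm [-36.41  13.17   0.38] rot [ 0.29 -0.08  0.17]
0.032601388262242424 [ 0.75549215 -0.13351258 -1.16182168]
```

View pics/w4b.png

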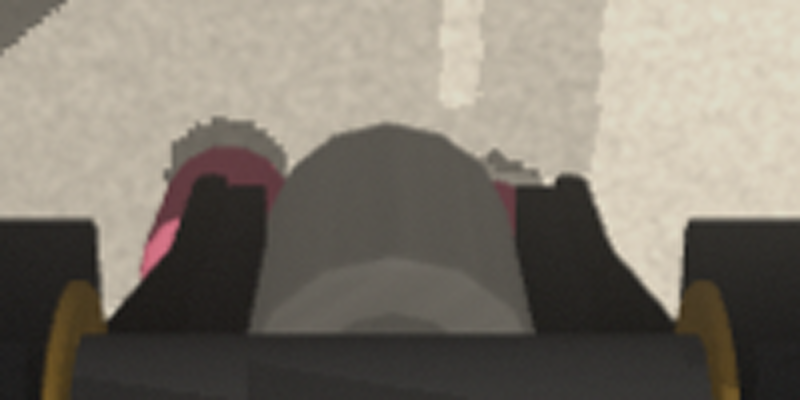

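```bash
python3 - <<'E'
from h import *
o=env.get_obs();A=R.from_euler('xyz',o['tool_rot'],degrees=True)
for uv,dz in [((277,231.2),-.0132),((278,264.8),.0308)]:
    p=onz('w4',uv,o['tool_pos'][2]+dz);print((A.inv().apply(p-o['tool_pos'])*1000).round(1))
E
```

```text
[13.1  1.1 13.2]
[ 13.6   1.5 -30.8]
```

Call:
servo_tool(plan=[[0,[-2,0.6,0],[0,0,0]],[0,[-3.5,1.1,0],[0,0,0]],[0,[-3.5,1.1,0],[0,0,0]],[0,[-3.5,1.1,0],[0,0,0]],[0,[-3.5,1.1,0],[0,0,0]],[0,[-3.5,1.1,0],[0,0,0]],[0,[-3.5,1.1,0],[0,0,0]],[0,[-3.5,1.1,0],[0,0,0]],[0,[-3.5,1.1,0],[0,0,0]],[0,[-3.5,1.1,0],[0,0,0]],[0,[-3.5,1.1,0],[0,0,0]],[0,[-3,1,0],[0,0,0]],[0,[-2,0.6,0],[0,0,0]],[0,[0,0,0],[0,0,0]],[0,[0,0,0],[0,0,0]],[0,[0,0,0],[0,0,0]],[0,[0,0,0],[0,0,0]]])

```text
time_s: 11.03
tool_pos: [0.6409, -0.0818, 0.1397]
tool_rot: [-177.6, -0.5, 97.7]
force: [0.8, -0.2, -0.9]
grip_width: 0.0326
```

```bash
python3 - <<'E'
from h import *
rel((.6394,-.0045,.17),97)
im=snap('wrist','w5')
print(proj('w5',(.641,-.008,.072)),proj('w5',(.641,-.008,.106)))
cv2.imwrite('pics/w5b.png',cv2.resize(im[140:290,180:380],None,fx=4,fy=4,interpolation=cv2.INTER_CUBIC))
E
```

```text
at [ 0.6409 -0.0818  0.1397] [-177.62   -0.47   97.75] shift cm [ 7.7   0.77 -3.  ] rot [-2.39 -0.45  0.76]
[295.48696685 118.2046122 ] [296.0888984  118.65170283]
```

View pics/w5b.png

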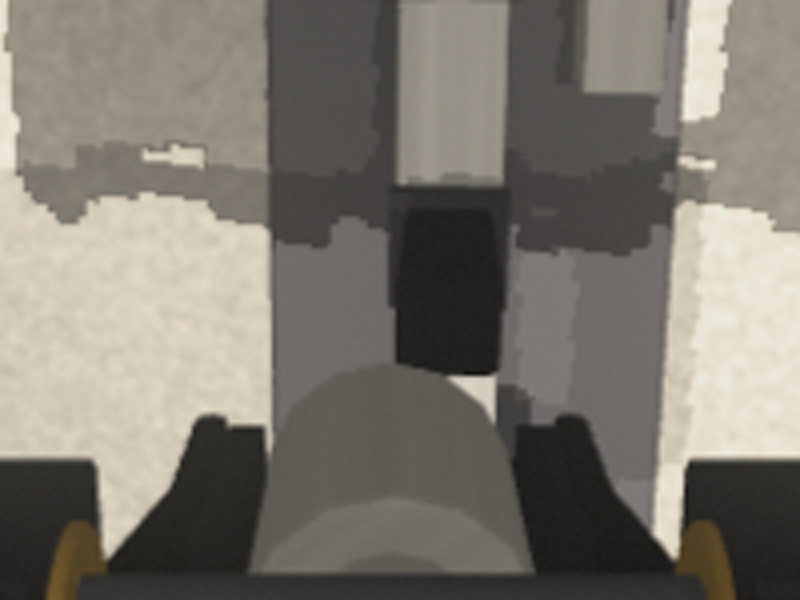

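Call:
servo_tool(plan=[[0,[0,0.3,-1.5],[-1,-0.2,0.3]],[0,[0,0.3,-1.5],[-1,-0.2,0.3]],[0,[0,0,-0.5],[-0.4,0,0.1]],[0,[0,0,0],[0,0,0]],[0,[0,0,0],[0,0,0]],[0,[0,0,0],[0,0,0]],[0,[0,0,0],[0,0,0]]])

```text
time_s: 11.67
tool_pos: [0.6488, -0.0738, 0.1822]
tool_rot: [179.4, 0.0, 97.5]
force: [-0.1, -0.3, -0.6]
grip_width: 0.0323
```

```bash
python3 - <<'E'
from h import *
rel((.6394,-.0045,.17),97)
im=snap('wrist','w6')
a=proj('w6',(.641,-.008,.072));print(a,proj('w6',(.641,-.008,.106)))
u,v=a.astype(int)
g=cv2.medianBlur(cv2.cvtColor(im,cv2.COLOR_BGR2GRAY),3)[v-30:v+30,u-30:u+30]
g3=cv2.resize(g,None,fx=4,fy=4,interpolation=cv2.INTER_CUBIC)
for lo,hi in((48,72),(20,40)):
    c=cv2.HoughCircles(g3,cv2.HOUGH_GRADIENT,1,10,param1=60,param2=15,minRadius=lo,maxRadius=hi)
    if c is not None:
        for x,y,r in c[0][:4]:
            p=(u-30+x/4,v-30+y/4);print(p,r/4,onz('w6',p,.072).round(4),onz('w6',p,.099).round(4))
cv2.imwrite('pics/w6b.png',np.hstack([cv2.resize(g,None,fx=6,fy=6),cv2.resize(cv2.cvtColor(im[190:290,210:340],cv2.COLOR_BGR2GRAY),(468,360))]))
E
```

```text
at [ 0.6488 -0.0738  0.1822] [1.7944e+02 4.0000e-02 9.7550e+01] shift cm [ 6.99 -0.04  1.21] rot [0.56 0.04 0.55]
[276.03425432 125.54711549] [276.30885754 127.40302586]
(np.float64(274.625), np.float64(125.375)) 15.325 [ 0.6399 -0.008   0.072 ] [ 0.6397 -0.0071  0.099 ]
(np.float64(273.375), np.float64(123.125)) 13.325 [ 0.6387 -0.0064  0.072 ] [ 0.6386 -0.0056  0.099 ]
(np.float64(272.125), np.float64(125.625)) 17.85 [ 0.638  -0.0085  0.072 ] [ 0.638  -0.0075  0.099 ]
(np.float64(276.375), np.float64(127.625)) 12.675 [ 0.6415 -0.0095  0.072 ] [ 0.6411 -0.0084  0.099 ]
(np.float64(274.875), np.float64(126.875)) 5.2 [ 0.6402 -0.0091  0.072 ] [ 0.64   -0.0081  0.099 ]
```

View pics/w6b.png

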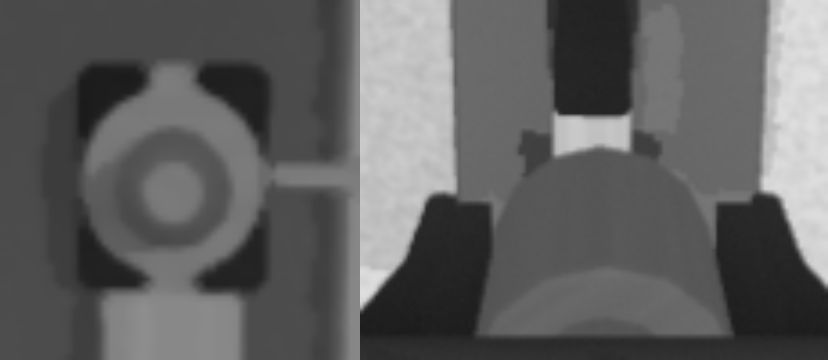

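```bash
python3 - <<'E'
from h import *
o=env.get_obs();A=R.from_euler('xyz',o['tool_rot'],degrees=True);t=o['tool_pos'];print(t)
f=lambda uv,z:(A.inv().apply(onz('w6',uv,z)-t)*1000).round(1)
print('shoulder',f((274.4,124.2),.072),onz('w6',(274.4,124.2),.072),'tip',f((274.4,126.6),.106),onz('w6',(274.4,126.6),.106))
print('sleeve',f((277,231.1),t[2]-.0132)-[17,0,0],f((278,264.5),t[2]+.0308)-[17,0,0])
E
```

```text
[ 0.64881493 -0.07376717  0.18203342]
shoulder [ 67.3  -1.4 110. ] [ 0.63959329 -0.00714937  0.072     ] tip [66.8 -1.1 76. ] [ 0.63962614 -0.00763878  0.106     ]
sleeve [-4.   0.7 13.2] [ -3.3   1.2 -30.8]
```

Call:
servo_tool(plan=[[0,[1,-0.05,0],[0.3,0,0.3]],[0,[1.5,-0.05,0.5],[0.3,0,0.3]],[0,[1.5,-0.05,1],[0,0,0]],[0,[1.5,-0.05,1],[0,0,0]],[0,[1,0,0.8],[0,0,0]],[0,[0.3,0,0.5],[0,0,0]],[0,[0,0,0],[0,0,0]],[0,[0,0,0],[0,0,0]],[0,[0,0,0],[0,0,0]]])

```text
time_s: 12.47
tool_pos: [0.6364, -0.0024, 0.1394]
tool_rot: [-179.6, -0.0, 96.7]
force: [0.0, 0.0, -0.9]
grip_width: 0.0322
```

```bash
python3 - <<'E'
from h import *
rel((.6372,-.0040,.120),97)
E
```

```text
at [ 0.6364 -0.0024  0.1394] [-1.7958e+02 -4.0000e-02  9.6720e+01] shift cm [-0.17  0.07  1.94] rot [-0.42 -0.04 -0.28]
```

Call:
servo_tool(plan=[[0,[-0.17,0.07,0],[-0.2,0,-0.2]],[0,[-0.05,0,0.3],[-0.2,0,0]],[0,[0,0,0.4],[0,0,0]],[0,[0,0,0.4],[0,0,0]],[0,[0,0,0],[0,0,0]],[0,[0,0,0],[0,0,0]]])

```text
time_s: 12.97
tool_pos: [0.639, -0.0095, 0.1288]
tool_rot: [179.8, 0.1, 96.6]
force: [0.5, 0.1, -0.1]
grip_width: 0.0325
```

```bash
python3 - <<'E'
from h import *
rel((.6372,-.0040,.120),97)
E
```

```text
at [ 0.639  -0.0095  0.1288] [1.7983e+02 9.0000e-02 9.6580e+01] shift cm [ 0.57 -0.12  0.87] rot [ 0.17  0.09 -0.42]
```

Call:
servo_tool(plan=[[0,[0.4,-0.1,0],[0,0,-0.2]],[0,[0,0,0],[0,0,0]],[0,[0,0,0],[0,0,0]],[0,[0,0,0],[0,0,0]]])

```text
time_s: 13.3
tool_pos: [0.6373, -0.0051, 0.1287]
tool_rot: [179.8, 0.1, 96.8]
force: [0.4, 0.8, 0.2]
grip_width: 0.0324
```

```bash
python3 - <<'E'
from h import *
rel((.6372,-.0040,.120),97)
E
```

```text
at [ 0.6373 -0.0051  0.1287] [1.7984e+02 8.0000e-02 9.6800e+01] shift cm [ 0.11 -0.    0.87] rot [ 0.16  0.08 -0.2 ]
```

Call:
servo_tool(plan=[[0,[0.1,0,0.4],[0,0,0]],[0,[0,0,0.4],[0,0,0]],[0,[0,0,0.4],[0,0,0]],[0,[0,0,0],[0,0,0]],[0,[0,0,0],[0,0,0]]])

```text
time_s: 13.72
tool_pos: [0.6373, -0.0036, 0.1156]
tool_rot: [179.8, 0.1, 96.8]
force: [0.8, -0.2, -0.2]
grip_width: 0.0326
```

```bash
python3 - <<'E'
from h import *
rel((.6372,-.0040,.085),97)
E
```

```text
at [ 0.6373 -0.0036  0.1156] [1.7982e+02 8.0000e-02 9.6840e+01] shift cm [-0.03 -0.02  3.06] rot [ 0.18  0.08 -0.16]
```

Call:
servo_tool(plan=[[0,[0,0,0.4],[0,0,0]],[0,[0,0,0.4],[0,0,0]],[0,[0,0,0.4],[0,0,0]],[0,[0,0,0],[0,0,0]]])

```text
time_s: 14.05
tool_pos: [0.6373, -0.0039, 0.1021]
tool_rot: [179.8, 0.1, 96.8]
force: [-0.0, -0.9, -1.8]
grip_width: 0.0324
```

Call:
servo_tool(plan=[[0,[0,0,0.4],[0,0,0]],[0,[0,0,0.4],[0,0,0]],[0,[0,0,0.4],[0,0,0]],[0,[0,0,0],[0,0,0]],[0,[0,0,0],[0,0,0]]])

```text
time_s: 14.47
tool_pos: [0.6371, -0.004, 0.0883]
tool_rot: [179.9, 0.1, 96.8]
force: [0.5, 0.4, -0.7]
grip_width: 0.0326
```

Call:
servo_tool(plan=[[0,[0,0,0.2],[0,0,0]],[0,[0,0,0.15],[0,0,0]],[0,[0,0,0],[0,0,0]],[0,[0,0,0],[0,0,0]]])

```text
time_s: 14.8
tool_pos: [0.6375, -0.0039, 0.0849]
tool_rot: [179.8, 0.1, 96.8]
force: [-0.7, 0.2, -1.2]
grip_width: 0.0325
```

Call:
servo_tool(plan=[[0.7,[0,0,0],[0,0,0]],[0.7,[0,0,0],[0,0,0]],[0.7,[0,0,0],[0,0,0]],[0.7,[0,0,0],[0,0,0]],[0.7,[0,0,0],[0,0,0]],[0.7,[0,0,0],[0,0,0]]])

```text
time_s: 15.3
tool_pos: [0.6385, -0.0038, 0.0862]
tool_rot: [179.7, 0.1, 96.8]
force: [0.5, 0.3, -0.1]
grip_width: 0.0589
```

Call:
servo_tool(plan=[[0.7,[0,0,-0.5],[0,0,0]],[0.7,[0,0,-1],[0,0,0]],[0.7,[0,0,-1.5],[0,0,0]],[0.7,[0,0,-2],[0,0,0]],[0.7,[0,0,-2],[0,0,0]],[0.7,[0,0,-1],[0,0,0]],[0.7,[0,0,0],[0,0,0]],[0.7,[0,0,0],[0,0,0]],[0.7,[0,0,0],[0,0,0]]])

```text
time_s: 16.05
tool_pos: [0.638, -0.0034, 0.1734]
tool_rot: [179.6, 0.1, 96.8]
force: [0.2, 0.2, -0.6]
grip_width: 0.0609
```

```bash
python3 - <<'E'
from h import *
for c in('scene','side'): snap(c,c+'2')
s=cv2.imread('pics/side2.png');t=cv2.imread('pics/scene2.png')
for c,z in(('scene2',.072),('scene2',.116),('side2',.072),('side2',.116)): print(c,proj(c,(.6396,-.0074,z)))
cv2.imwrite('pics/c4.png',np.hstack([cv2.resize(s[170:270,310:410],(400,400),interpolation=cv2.INTER_CUBIC),cv2.resize(t[220:320,185:285],(400,400),interpolation=cv2.INTER_CUBIC)]))
rel((.6396,-.0074,.17),97)
E
```

```text
scene2 [235.12291545 270.60138464]
scene2 [233.50738338 250.35892544]
side2 [362.94062484 223.84548131]
side2 [364.61950977 201.18877209]
at [ 0.6375 -0.0034  0.1725] [1.7971e+02 9.0000e-02 9.6850e+01] shift cm [-0.42  0.16  0.26] rot [ 0.29  0.09 -0.15]
```

View pics/c4.png

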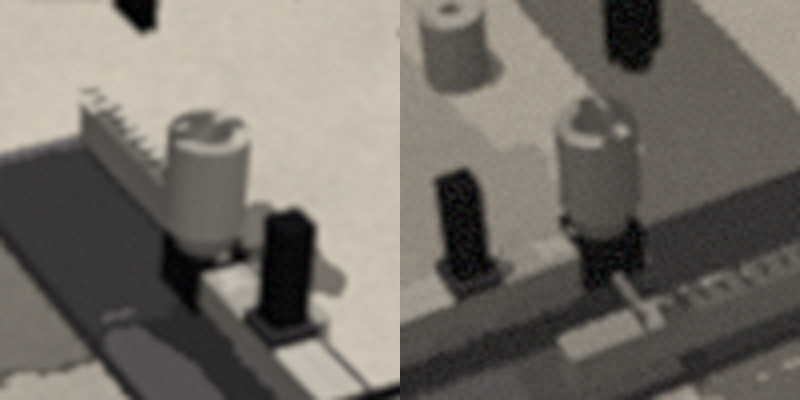

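Both views show the sleeve standing upright and down on the shoulder, with the pin inside the bore and the narrow sleeve untouched. Next is the button.

Call:
servo_tool(plan=[[0,[-2,0,0],[0,0,0]],[0,[-3,0,0],[0,0,0]],[0,[-3,0,0],[0,0,0]],[0,[-3,0,0],[0,0,0]],[0,[-3,0,0],[0,0,0]],[0,[-1.5,0,0],[0,0,0]],[0,[0,0,0],[0,0,0]],[0,[0,0,0],[0,0,0]],[0,[0,0,0],[0,0,0]]])

```text
time_s: 16.9
tool_pos: [0.6522, -0.1569, 0.1618]
tool_rot: [-179.5, -0.4, 97.3]
force: [-0.5, -0.1, 0.3]
grip_width: 0.0089
```

```bash
python3 - <<'E'
from h import *
rel((.66,-.17,.11),97);print(env.get_obs()['grip_width'])
E
```

```text
at [ 0.6522 -0.1569  0.1618] [-179.46   -0.42   97.32] shift cm [-1.43  0.66  5.16] rot [-0.54 -0.42  0.32]
0.008855835699031955
```

Call:
servo_tool(plan=[[0,[-1,0.5,1],[-0.5,-0.4,0.3]],[0,[-0.4,0.1,1.5],[0,0,0]],[0,[0,0,1.5],[0,0,0]],[0,[0,0,1],[0,0,0]],[0,[0,0,0],[0,0,0]],[0,[0,0,0],[0,0,0]],[0,[0,0,0],[0,0,0]]])

```text
time_s: 17.48
tool_pos: [0.6606, -0.1599, 0.1052]
tool_rot: [-180.0, -0.3, 97.8]
force: [-0.5, -0.1, 0.2]
grip_width: 0.0009
```

```bash
python3 - <<'E'
from h import *
rel((.66,-.17,.084),97);print(env.get_obs()['grip_width'])
E
```

```text
at [ 0.6606 -0.1599  0.1052] [-179.95   -0.26   97.77] shift cm [-1.01 -0.2   2.12] rot [-0.05 -0.26  0.77]
0.000898748125661536
```

Call:
servo_tool(plan=[[0,[-0.8,-0.15,0],[0,-0.2,0.4]],[0,[-0.3,0,0.5],[0,0,0.3]],[0,[0,0,0.5],[0,0,0]],[0,[0,0,0],[0,0,0]],[0,[0,0,0],[0,0,0]],[0,[0,0,0],[0,0,0]]])

```text
time_s: 17.98
tool_pos: [0.6621, -0.1727, 0.0966]
tool_rot: [179.8, 0.1, 97.0]
force: [-0.3, 1.1, -0.7]
grip_width: 0.0004
```

```bash
python3 - <<'E'
from h import *
rel((.66,-.17,.084),97)
E
```

```text
at [ 0.6621 -0.1727  0.0966] [1.7984e+02 7.0000e-02 9.6970e+01] shift cm [ 0.29 -0.18  1.26] rot [ 0.16  0.07 -0.03]
```

Call:
servo_tool(plan=[[0,[0.2,-0.15,0.4],[0,0,0]],[0,[0,0,0.4],[0,0,0]],[0,[0,0,0.4],[0,0,0]],[0,[0,0,0.4],[0,0,0]],[0,[0,0,0],[0,0,0]]])

```text
time_s: 18.4
tool_pos: [0.661, -0.1706, 0.0803]
tool_rot: [179.7, 0.1, 97.0]
force: [0.2, -0.0, 0.6]
grip_width: 0.0002
```

```bash
python3 - <<'E'
from h import *
rel((.66,-.17,.075),97)
E
```

```text
at [ 0.661  -0.1706  0.0803] [1.7972e+02 1.2000e-01 9.6980e+01] shift cm [ 0.07 -0.1   0.53] rot [ 0.28  0.12 -0.02]
```

Call:
servo_tool(plan=[[0,[0,0,0.4],[0,0,0]],[0,[0,0,0.4],[0,0,0]],[0,[0,0,0.4],[0,0,0]],[0,[0,0,0.4],[0,0,0]]])

```text
time_s: 18.73
tool_pos: [0.6615, -0.1706, 0.0753]
tool_rot: [179.8, 0.3, 96.9]
force: [-10.0, 1.4, 21.3]
grip_width: 0.0004
```

Call:
servo_tool(plan=[[0,[0,0,-1],[0,0,0]],[0.7,[0,0,-2],[0,0,0]],[0.7,[0,0,-2.5],[0,0,0]],[0.7,[0,0,-2],[0,0,0]],[0.7,[2,0,-1],[0,0,0]],[0.7,[3,0,0],[0,0,0]],[0.7,[3,0,0],[0,0,0]],[0.7,[1.5,0,0],[0,0,0]],[0.7,[0,0,0],[0,0,0]],[0.7,[0,0,0],[0,0,0]],[0.7,[0,0,0],[0,0,0]]])

```text
time_s: 19.65
tool_pos: [0.6486, -0.0696, 0.1632]
tool_rot: [179.7, 0.3, 96.9]
force: [0.3, -0.2, 0.4]
grip_width: 0.0571
```

```bash
python3 - <<'E'
from h import *
rel((.647,-.067,.125),97);print(env.get_obs()['grip_width'])
E
```

```text
at [ 0.6486 -0.0696  0.1632] [179.7    0.28  96.9 ] shift cm [ 0.29 -0.15  3.82] rot [ 0.3   0.28 -0.1 ]
0.05707119897295102
```

Call:
servo_tool(plan=[[0.7,[0.2,-0.1,1],[0.3,0.2,0]],[0.7,[0,0,1.2],[0,0,0]],[0.7,[0,0,1],[0,0,0]],[0.7,[0,0,0],[0,0,0]],[0.7,[0,0,0],[0,0,0]],[0.7,[0,0,0],[0,0,0]]])

```text
time_s: 20.15
tool_pos: [0.6458, -0.0748, 0.1239]
tool_rot: [-179.7, 0.1, 96.4]
force: [0.1, 0.7, 0.3]
grip_width: 0.0609
```

```bash
python3 - <<'E'
from h import *
rel((.647,-.067,.078),97)
E
```

```text
at [ 0.6458 -0.0748  0.1239] [-1.7966e+02  1.1000e-01  9.6400e+01] shift cm [0.77 0.23 4.58] rot [-0.34  0.11 -0.6 ]
```

Call:
servo_tool(plan=[[0.7,[0.6,0.15,0.2],[-0.2,0,-0.4]],[0.7,[0.1,0,0.5],[0,0,0]],[0.7,[0,0,0.8],[0,0,0]],[0.7,[0,0,0.8],[0,0,0]],[0.7,[0,0,0.8],[0,0,0]],[0.7,[0,0,0.8],[0,0,0]],[0.7,[0,0,0],[0,0,0]],[0.7,[0,0,0],[0,0,0]]])

```text
time_s: 20.82
tool_pos: [0.6468, -0.0672, 0.0808]
tool_rot: [-179.9, 0.1, 96.8]
force: [-0.8, 0.4, -0.1]
grip_width: 0.0609
```

```bash
python3 - <<'E'
from h import *
rel((.647,-.067,.078),97)
E
```

```text
at [ 0.6468 -0.0672  0.0808] [-1.7991e+02  1.1000e-01  9.6830e+01] shift cm [0.01 0.02 0.28] rot [-0.09  0.11 -0.17]
```

Good. I'll grip with 50 N.

Call:
servo_tool(plan=[[0,[0,0,0],[0,0,0]],[0,[0,0,0],[0,0,0]],[0,[0,0,0],[0,0,0]],[0,[0,0,0],[0,0,0]],[0,[0,0,0],[0,0,0]],[0,[0,0,0],[0,0,0]],[0,[0,0,0],[0,0,0]],[0,[0,0,0],[0,0,0]],[0,[0,0,0],[0,0,0]],[0,[0,0,0],[0,0,0]]], force=50)

```text
time_s: 21.65
tool_pos: [0.6465, -0.0676, 0.0822]
tool_rot: [-179.9, 0.2, 96.8]
force: [-0.7, -1.2, -0.5]
grip_width: 0.0157
```

```bash
python3 - <<'E'
from h import *
o=env.get_obs();print(o['grip_width'],o['force'],o['tool_pos'],o['tool_rot'])
np.save('home.npy',o['tool_pos'])
snap('scene','s3')
E
```

```text
0.015666204829948776 [-0.72765621 -1.16493547 -0.54830429] [ 0.64653437 -0.06757311  0.08220981] [-1.79881434e+02  1.63266889e-01  9.68343141e+01]
```

Call:
servo_tool(plan=[[0,[0.3,0,0],[0,0,0]],[0,[0.6,0,0],[0,0,0]],[0,[0.6,0,0],[0,0,0]],[0,[0.6,0,0],[0,0,0]],[0,[0.6,0,0],[0,0,0]],[0,[0.6,0,0],[0,0,0]],[0,[0.6,0,0],[0,0,0]],[0,[0.6,0,0],[0,0,0]],[0,[0.6,0,0],[0,0,0]],[0,[0.6,0,0],[0,0,0]],[0,[0.4,0,0],[0,0,0]],[0,[0,0,0],[0,0,0]],[0,[0,0,0],[0,0,0]],[0,[0,0,0],[0,0,0]]])

```text
time_s: 22.87
tool_pos: [0.639, -0.0079, 0.0822]
tool_rot: [-179.9, 0.7, 96.7]
force: [0.5, -4.4, 0.8]
grip_width: 0.0155
```

```bash
python3 - <<'E'
from h import *
o=env.get_obs();d=o['tool_pos']-np.load('home.npy');print(o['grip_width'],o['force'],d*1000,d[:2]@[-.1219,.9925]*1000,o['tool_rot'])
E
```

```text
0.015535061763022964 [ 0.510124   -4.44138473  0.76440733] [-7.56232280e+00  5.96438030e+01 -1.05719916e-02] 60.118321591056706 [-179.87030985    0.73714886   96.66264595]
```

Call:
servo_tool(plan=[[0,[0.5,0,0],[0,-0.2,0]],[0,[0.6,0,0],[0,-0.2,0]],[0,[0.6,0,0],[0,-0.2,0]],[0,[0.4,0,0],[0,0,0]],[0,[0,0,0],[0,0,0]],[0,[0,0,0],[0,0,0]],[0,[0,0,0],[0,0,0]]])

```text
time_s: 23.45
tool_pos: [0.6368, 0.0091, 0.0822]
tool_rot: [-179.8, 1.5, 96.3]
force: [0.2, -4.4, 1.0]
grip_width: 0.0156
```

```bash
python3 - <<'E'
from h import *
o=env.get_obs();d=o['tool_pos']-np.load('home.npy');t=d[:2]@[-.1219,.9925];print(o['grip_width'],o['force'],t*1000,o['tool_rot'])
P0=np.array([.6802,-.0004,.04]);C=np.array([.6678,.0799,.04])
ax=np.array([-.1219,.9925,0])
for c in('wrist','scene','side'):
    im=snap(c,c+'4');print(c,'ptr',proj(c+'4',P0+ax*t),'clip',proj(c+'4',C))
u,v=((proj('wrist4',P0+ax*t)+proj('wrist4',C))/2).astype(int)
g=cv2.cvtColor(cv2.imread('pics/wrist4.png'),cv2.COLOR_BGR2GRAY)[v-20:v+22,u-26:u+36]
print(u-26,v-20);print('\n'.join(''.join('%3d'%(x//4) for x in r) for r in g))
E
```

```text
0.015613860074743026 [ 0.16821512 -4.39500972  0.97984538] 77.33201359425938 [-179.8323682     1.51528978   96.34242339]
wrist ptr [345.9786191  133.75055604] clip [342.00423267 127.02520421]
scene ptr [288.02075111 283.05200663] clip [289.2238398  281.41838825]
side ptr [360.08200511 210.94386294] clip [357.82225555 210.19432464]
317 110
 23 22 26 34 38 38 39 38 38 38 38 38 38 38 38 38 38 39 39 39 39 38 38 38 39 38 38 38 35 28 23 23 22 20 26 37 35 27 27 27 27 27 27 33 43 43 42 41 40 36 38 42 43 46 52 52 55 55 38 38 39 38
 23 23 26 34 38 38 39 39 38 38 38 38 38 38 37 38 38 39 39 39 39 38 38 38 38 38 38 38 35 26 22 20 19 18 25 36 28 15 15 14 15 15 15 17 20 20 20 20 18 14 17 20 21 23 28 28 30 32 23 24 25 30
 23 23 25 33 38 39 39 39 38 38 38 38 38 38 37 38 38 39 39 39 38 38 38 38 38 39 38 38 33 24 22 19 18 18 26 34 18 11 11 11 11 11 11 11 11 12 13 13 13 14 14 13 14 13 14 14 14 14 14 14 15 20
 23 23 24 32 38 38 39 38 38 38 38 38 38 37 37 38 37 33 33 33 33 32 34 38 39 39 38 38 34 24 21 19 18 18 25 28 13 11 11 11 11 11 11 11 12 12 14 15 16 15 16 16 15 15 16 16 16 15 15 15 15 17
 23 23 24 3
[... 6394 characters left out ...]
3 21 19 19 19 21 29 38 38 38 37 36 34 34 34 34 30 39 56 57 57 57 56 57 57 58 57 57 57 57 56 56 56 56 57 53 37 37 37 37 36 36 37 37 38 38 39
 23 26 33 37 38 38 38 35 22 13 13 13 13 13 11 12 11 11 12 12 13 25 38 38 38 37 36 34 34 34 34 30 41 58 57 57 56 56 57 58 58 57 57 57 57 56 56 57 57 57 54 37 37 37 37 37 37 37 38 39 39 40
 23 26 33 37 38 38 38 35 28 27 27 27 27 26 27 27 27 27 27 27 29 35 38 38 38 37 36 33 34 34 34 30 41 58 57 57 56 56 57 57 58 57 57 56 57 57 57 58 58 57 54 37 38 38 38 37 38 38 38 40 40 40
 23 26 33 37 38 38 38 37 36 36 36 36 35 35 36 36 36 36 36 36 37 38 38 38 37 37 36 33 34 35 34 30 40 57 57 56 57 57 57 57 57 57 57 57 57 58 58 58 58 55 43 38 38 38 38 38 38 38 39 40 40 39
```

```bash
python3 - <<'E'
from h import *
ax=np.array([-.1219,.9925,0])
for z in(.036,.04,.044):
    a=onz('wrist4',(341,137.4),z);b=onz('wrist4',(340.5,125.3),z);print(z,a,b,'now gap',(b-a)@ax*1000)
h=onz('w6',(297.7,123.7),.04);c=onz('w1',(302,60+88/5-.4),.04);p=onz('w1',(235+260/5-.4,60+501/5-.4),.04)
print('home ptr w6',h,'w1 ptr',p,'clip w1',c,'gaps',(c-h)@ax*1000,(c-p)@ax*1000,(onz('wrist4',(340.5,125.3),.04)-h)@ax*1000)
# scale ticks now: rows 5.0,22.3,39 -> spacing
for v in(114.9,132.4,149.0): print((onz('wrist4',(332,v),.036)@ax)*1000)
E
```

```text
0.036 [0.66898259 0.07364258 0.036     ] [0.66750118 0.08060621 0.036     ] now gap 7.09198661780538
0.04 [0.66821413 0.07394358 0.04      ] [0.66676144 0.08077219 0.04      ] now gap 6.954477159824221
0.044 [0.66744567 0.07424457 0.044     ] [0.6660217  0.08093816 0.044     ] now gap 6.816967701843076
home ptr w6 [ 0.65998726 -0.00508557  0.04      ] w1 ptr [ 0.66777901 -0.00354794  0.04      ] clip w1 [0.66770074 0.08027311 0.04      ] gaps 83.77821396432502 83.2019308739699 84.3880503712791
4.665629568290325
-5.449110617561549
-15.336273291155665
```

Call:
servo_tool(plan=[[0,[0.35,0,0],[0,0,0]],[0,[0.35,0,0],[0,0,0]],[0,[0,0,0],[0,0,0]],[0,[0,0,0],[0,0,0]],[0,[0,0,0],[0,0,0]],[0,[0,0,0],[0,0,0]]])

```text
time_s: 24.1
tool_pos: [0.6363, 0.0134, 0.0822]
tool_rot: [-179.8, 1.6, 96.2]
force: [0.5, -5.0, 2.2]
grip_width: 0.0156
```

```bash
python3 - <<'E'
from h import *
o=env.get_obs();d=o['tool_pos']-np.load('home.npy');t=d[:2]@[-.1219,.9925];print(o['grip_width'],o['force'],t*1000,o['tool_rot'],o['joint_velocities'].round(2))
g=cv2.cvtColor(snap('wrist','w7'),cv2.COLOR_BGR2GRAY)
u,v=proj('w7',(.6667,.0808,.04)).astype(int);print(u,v)
print('\n'.join('%d '%(v-16+i)+''.join('%3d'%(x//4) for x in r) for i,r in enumerate(g[v-16:v+20,u-26:u+10])))
E
```

```text
0.015576029798022703 [ 0.49046608 -4.97038131  2.1552636 ] 81.65376806836417 [-179.81788869    1.6243618    96.20528612] [ 0.14 -0.01 -0.08 -0.06 -0.13 -0.09  0.07]
339 132
116  17 17 19 23 23 23 27 35 39 39 39 38 38 38 38 38 38 38 37 38 39 39 39 39 39 38 38 38 39 38 38 37 33 23 23 22
117  17 18 19 23 23 23 27 35 39 39 39 38 38 38 38 38 38 38 37 38 39 39 39 39 38 38 38 38 39 38 38 37 33 22 22 20
118  17 18 20 23 23 23 26 32 39 38 39 38 38 38 38 38 38 38 37 38 39 39 39 39 38 38 38 39 38 38 38 37 33 23 21 19
119  18 18 20 23 23 23 27 35 39 39 39 38 38 38 38 38 38 38 38 38 39 39 39 39 38 38 38 39 39 38 38 37 32 23 22 18
120  18 18 20 23 23 24 28 36 39 39 38 38 38 38 38 38 38 37 38 36 33 33 33 33 34 38 38 38 39 38 38 37 31 20 20 19
121  18 18 20 23 23 24 28 35 39 38 38 38 36 28 28 28 28 28 28 27 23 23 22 20 21 24 30 38 38 38 38 36 28 18 19 19
122  18 18 20 23 23 23 28 36 39 39 39 38 34 17 15 15 15 15 15 15 14 14 13 12 12 13 25 39 39 38 38 36 27 19 19 19
123  18 18 20 23 23 23 27 36 39 39 39 38 33 16 17 21 20 20 21 21 21 20 18 18 18 21 31 38 39 38 38 35 27 19 19 19
124  18 18 20 23 23 23 
[... 2440 characters left out ...]
8 37 36 34 34 33 33 30
146  35 29 23 23 23 25 33 38 38 38 38 38 37 38 38 37 37 37 37 38 38 38 38 38 38 38 38 38 38 37 36 34 34 35 34 30
147  35 29 23 23 23 25 32 38 38 39 39 38 38 38 38 37 37 37 38 38 38 38 38 38 38 38 38 38 38 37 36 34 35 35 34 30
148  34 28 23 24 23 26 34 38 38 38 38 38 38 38 38 38 37 37 38 38 38 38 38 38 38 38 38 38 38 37 36 33 35 35 34 30
149  34 28 23 23 23 26 34 38 38 38 38 38 38 38 38 37 37 37 37 38 38 38 38 38 38 38 38 38 37 37 36 33 34 35 34 29
150  34 28 23 23 23 26 33 38 38 38 38 38 38 38 38 37 37 37 38 38 38 38 38 38 38 38 38 38 38 37 35 32 35 34 34 29
151  35 28 23 23 23 25 32 38 38 38 38 38 38 38 38 37 37 37 37 38 38 38 38 38 38 38 38 38 37 37 35 33 35 35 33 31
```

Call:
servo_tool(plan=[[0,[0.35,0,0],[0,0,0]],[0,[0.15,0,0],[0,0,0]],[0,[0,0,0],[0,0,0]],[0,[0,0,0],[0,0,0]],[0,[0,0,0],[0,0,0]],[0,[0,0,0],[0,0,0]]])

```text
time_s: 24.65
tool_pos: [0.6358, 0.0168, 0.0822]
tool_rot: [-179.8, 1.7, 96.1]
force: [-1.1, -4.6, 0.9]
grip_width: 0.0155
```

```bash
python3 - <<'E'
from h import *
o=env.get_obs();d=o['tool_pos']-np.load('home.npy');t=d[:2]@[-.1219,.9925];print(o['grip_width'],o['force'],t*1000,o['tool_rot'],o['joint_velocities'].round(2))
g=cv2.cvtColor(snap('wrist','w8'),cv2.COLOR_BGR2GRAY)
u,v=proj('w8',(.6667,.0808,.04)).astype(int);print(u,v)
print('\n'.join('%d '%(v-12+i)+''.join('%3d'%(x//4) for x in r) for i,r in enumerate(g[v-12:v+12,u-20:u+10])))
E
```

```text
0.015538405225345876 [-1.12655441 -4.6488532   0.8539621 ] 85.09210298335213 [-179.7998948     1.70746517   96.13804126] [ 0.08  0.09 -0.01 -0.11  0.06 -0.06  0.07]
339 138
126  31 36 39 39 39 38 38 38 39 38 38 37 38 37 33 33 33 33 33 32 34 39 39 38 38 34 24 20 19 19
127  29 36 38 39 39 38 34 24 24 25 25 24 25 24 21 20 21 20 18 21 30 39 38 38 38 34 23 19 19 19
128  29 36 38 39 38 38 33 12 12 12 12 12 13 13 12 12 13 12 11 18 32 39 39 38 38 34 22 19 19 19
129  29 36 38 39 39 38 34 21 21 21 21 23 27 27 27 28 26 22 22 27 37 39 38 38 37 33 22 19 19 18
130  29 36 38 38 39 38 37 35 35 35 35 35 36 36 37 37 37 36 35 36 38 38 38 38 37 33 21 19 19 18
131  30 37 38 39 38 38 38 38 39 38 38 38 38 38 39 39 39 38 38 38 38 38 38 38 37 33 20 19 19 18
132  30 37 38 39 38 38 38 38 38 38 38 37 36 34 39 39 39 38 38 38 38 38 39 38 37 32 15 14 14 14
133  30 37 38 39 38 38 38 38 38 38 38 37 36 31 33 33 33 32 34 38 37 33 33 31 27 23 13 11 11 11
134  25 28 30 30 30 30 31 32 32 32 31 29 28 27 27 26 26 27 28 31 30 28 28 23 14 14 11 11 11 11
135  32 31 32 32 32 32 32 32 33 33 33 32 32 32 32 32 32 32 32 32 32 31 2
[... 652 characters left out ...]
30 29 25 15 10 11 11 11 12 11 12 11
143  34 38 38 39 38 38 38 38 38 38 37 37 38 37 33 33 33 33 36 36 36 33 23 14 11 11 11 11 12 11
144  34 38 38 38 38 37 30 22 22 22 22 22 22 21 19 19 19 20 23 29 38 38 35 31 25 22 21 23 26 24
145  34 38 38 38 38 35 22 11 11 11 11 11 11 11 11 11 11 11 13 25 38 39 38 37 34 30 29 29 29 27
146  34 38 38 38 38 35 28 27 27 26 26 26 29 33 34 34 34 33 34 35 38 38 38 37 36 32 30 30 30 27
147  34 38 38 38 38 37 36 36 36 36 35 35 36 38 38 39 38 38 38 38 38 38 38 37 36 31 30 30 29 27
148  34 38 38 38 38 38 38 38 38 38 37 37 38 38 38 38 38 38 38 38 38 38 38 37 35 31 30 30 29 26
149  32 38 38 38 38 38 38 38 38 38 37 37 38 38 38 38 38 38 38 38 38 38 37 37 35 31 30 30 30 26
```

```bash
python3 - <<'E'
from h import *
o=env.get_obs();print(o['time_s'],o['tool_pos'],o['force'],o['grip_width'])
env.sign_off()
E
```

```text
24.7 [0.63580248 0.0168912  0.0821672 ] [-0.45120385 -4.24279537  2.33687712] 0.01600729876404572
the job is handed in; nothing more can be done
```

I handed the job in at 24.7 s, with the arm still held at the index clip. No verdict comes back, so this rests on my own checks.

- **Sleeve:** I put the wide-bore sleeve, the one standing among the pink and yellow look-alikes, down on the pin and let it go. Both fixed cameras showed it upright on the shoulder, with the arm home and the narrow sleeve untouched. I did not view either sleeve again after pulling the arm.
- **Button:** I pressed the lock button until it bottomed, with the tool tip at 75.3 mm and about 21 N. The arm then slid freely, with only spring force on it (4–5 N).
- **Pointer:** I gripped the post at 50 N and pulled the arm out 85.1 mm. The last wrist image put the pointer within about 1 mm of the clip's middle, with the arm nearly still (joint speeds about 0.1 degrees/s).

**Failed or disagreed:**
- The first grasp closed on air because I lifted before the fingers had shut. The sleeve had not moved, and the second grasp held.
- My first measurement of the pointer-to-clip distance (81 mm) was about 3 mm less than later wrist images showed (about 84 mm). I set the final position from the wrist images taken at the clip.
- The tool had tilted about 1.7° under the pull by the end.

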